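Put the dried crystal block away in the drawer

ROBOT

A 6-joint arm with a two-finger parallel gripper is mounted at the origin on the work surface. World frame = base frame: x ahead of the robot, y to its left, z up, the work surface at z = 0. Lengths are in m, angles in rad, forces in N, time in s.
With the tool pointing down it reaches from about 0.35 to 0.975 m from the base axis. Payload 7.1 kg.
Tool frame: the origin (TCP) lies midway between the tips of the shut fingers; the grasp point (between the pads) lies 19 mm behind it; z points along the fingers, y is the line along which they close (so a half turn about z gives the same grasp; the last joint's range is limited). The gripper opens to 88 mm and grips with 3 to 60 N. Pads are 20 mm wide; open, the fingers measure 115 mm over their backs; the gripper's body (75 mm by 178 mm) begins 61 mm behind the grasp point.
Start: joints at [1.101, 0.423, 1.63, -0, 1.089, -0.019], TCP at [0.272, 0.563, 0.184] pointing down, gripper open.
Joint ranges: [-3, 3], [-0.9, 2.11], [0.09, 2.58], [-1.31, 4.45], [0.11, 2.69], [-2.54, 2.54]. Speed limits (rad/s): [2.39, 2.39, 3.01, 3.14, 3.14, 3.14].

INTERFACE

Orientations are given as a unit quaternion [w, x, y, z].
In Python, from station import move_pose, movel, movej, command_gripper, wait, inverse_kinematics, read_camera, camera_info, MotionError, job_done, get_time, get_joint_pos, get_qvel, get_effort, get_tcp_pos, get_ee_rot, get_ft_force, get_ft_torque, get_grip_width, get_finger_force gives the robot as it stands. Calls block until the motion is done:
- move_pose(position, orientation): joint-space move of the TCP to a pose.
- movel(position, frame=None, v=0.15, until_force=None): straight line of the TCP; frame=None keeps the orientation; v is the mean speed in m/s. With until_force (N) it stops when the force on the tool has changed by that much, and returns True; else False.
- movej(angles): joint-space move.
- command_gripper(opening): opening from 0.0 (shut) to 1.0 (fully open); the grip force is fixed at half the most; returns when the fingers have stopped.
- wait(seconds).
- inverse_kinematics(position, orientation): joint angles nearest the present ones, or None.
- read_camera(name): name is "scene" or "top" or "wrist"; returns the picture (420x560x3 uint8, red, green, blue); there is no depth.
- camera_info(name): a dict with "intrinsics" (3x3 intrinsics, pixels), "T" (4x4, takes a point from camera to world coordinates); the wrist camera has in their place "tool_from_camera" (4x4, takes a point from camera to tool coordinates, whose origin is the TCP and whose axes are the flange's). Camera axes: x right, y up, looking along -z (the intrinsics and any distortion apply to the point x, -y, -z); pixel columns grow to the right and rows downward; lengths in m; the calibration is good to about 2 mm. A picture is of the moment at which its call begins: read the wrist's pose just before it. camera_info takes no time and is no camera call.
A pose or a line that the arm cannot do raises MotionError and nothing moves.
- job_done(): hands the job in; it is judged then, once.
Readings, each from a call of its own:
- get_time(): time.
- get_joint_pos(): joint angles.
- get_qvel(): joint speeds.
- get_effort(): joint torques, N m.
- get_tcp_pos(): TCP position.
- get_ee_rot(): TCP orientation.
- get_ft_force(): force on the tool from outside, world axes, zero at the start.
- get_ft_torque(): the same for the moment, N m.
- get_grip_width(): opening from 0.0 (shut) to 1.0 (fully open).
- get_finger_force(): force on a finger pad.
Only numpy, scipy, OpenCV 4.12 (cv2) and the standard library are available. Lean on these libraries where they do the work, as an engineer would, in place of code of your own. Each camera call takes 0.05 s, during which the arm holds its last target. There are 200 camera calls.

TASK

The lacquer on the tall rectangular crystal block in the drying rack is dry: put the block away in the chest. Pull the drawer out to its stop, lift the block out of the rack (the dowels leave only its narrow edges to grip), stand it on the bench and let go, then take it again by its broad faces and stand it, without dropping it, square across the wide middle lane of the open drawer, where the dividers leave no room at its edges. Then push the drawer fully shut; leave the other two crystal pieces in the rack and do not knock over the capped jar on the mat.

Things in the scene. Friction and masses are not known exactly. Their poses are not given: they have to be found in the camera images.
- chest: Fixed brown wooden bench-top chest with brass corners and one deep drawer; 280 long (its x, front to back) x 230 wide (y) x 135 mm high. Origin: on the table, at the middle of the foot of its front face, so the chest reaches 280 mm behind it along +x; the drawer slides out along -x. 103 mm of height inside above the drawer's floor.
- chest_drawer (a joint): How far the drawer is pulled out, in m: 0 shut, 0.18 at its stop; it may start up to 0.03 ajar. It slides freely (about 1.5 N of friction, mild damping) and stays where it is left.
- drawer_handle (a point): Middle of the drawer's round steel bar handle; moves with the drawer. Bar 10 mm thick, 110 mm long along the chest's y, on two posts 96 mm apart; 105 mm above the table, its centre line 38 mm in front of the drawer's front panel (33 mm free gap behind it). The panel is 15 mm thick, its top edge 120 mm above the table.
- lane (a point): Point on the middle lane's floor, on its centre line, 90 mm behind the drawer's front panel, 20 mm above the table; moves with the drawer, axes as the chest's. The lane runs along the chest's x, 234 mm long, 76 mm wide between 6 mm plywood dividers standing 86 mm above its floor. At the stop its first 180 mm is out of the chest. Side lanes (50 mm wide) hold tools.
- block: The tall rectangular crystal block with a dark lacquer band and fine white cut lines on both broad faces: 38 thick (its x) x 64 wide (its y) x 90 mm high, about 0.5 kg. Origin: centre of its underside. It starts upright in one of the three rack slots (which one varies), its broad faces towards the dowels.
- rack: Fixed pale wooden drying rack, 196 (its x) x 100 (y) mm. Origin: centre of its underside. Pieces stand 18 mm above the table in slots at x = -56, 0, +56 mm, between rows of upright dowels (10 mm thick, at y = -22, 0, 22 mm, tops 112 mm above the table; 46 mm clear between rows): no room for fingers at a piece's broad faces; its narrow edges (towards +y and -y) are free.
- low_block: Low rectangular crystal block in the rack, 38 x 64 x 55 mm high, same look as the tall one. Origin: centre of its underside. Stays in the rack.
- hex_prism: Six-sided crystal prism with a pointed top in the rack, 42 mm across, 80 mm high. Origin: centre of its underside. Stays in the rack.
- jar_a: Amber glass jar with black cap, 64 mm across, 85 mm high, standing on the mat between chest and rack. Origin: centre of its underside. Nearer the robot than this jar, the mat between the open drawer and the rack is clear (only a flat brush lies closer to the robot).

How it is judged:
By the outcome, as a careful person would: the job done as asked, in the order asked, and still so for the second after the job is handed in, with the robot touching nothing.
It also fails if it takes over 72 s, if anything falls off the work surface, if the arm or the gripper's body presses on something with over 40 N, if the wrist force passes 120 N, or if a joint passes its speed limit or range.

## Working session

There is one attempt and no reset: what is moved stays moved. The work goes in short steps, each a Python script; the robot and the scene stay as the last script left them, time stands still between calls to the robot, and variables do not carry over. Pictures are saved under pics/ and viewed, at most 10 in all, crops included, and the job is handed in when it is done.

```bash
mkdir -p pics
python3 - <<'E'
from station import *
import cv2,numpy as np
for n in("scene","top"):
    cv2.imwrite(f"pics/{n}0.png",cv2.cvtColor(read_camera(n),cv2.COLOR_RGB2BGR))
    i=camera_info(n);print(n,{k:np.round(v,4).tolist() if not isinstance(v,str) else v for k,v in i.items()})
print(camera_info("wrist"),get_time(),get_ee_rot())
E
```

```text
scene {'intrinsics': [[468.4456, 0.0, 283.9151], [0.0, 468.4456, 216.2663], [0.0, 0.0, 1.0]], 'T': [[0.4663, -0.6014, 0.6488, 1.1838], [0.8843, 0.2983, -0.3592, -0.2384], [0.0225, 0.7412, 0.6709, 0.6858], [0.0, 0.0, 0.0, 1.0]]}
top {'intrinsics': [[391.82, 0.0, 277.5245], [0.0, 391.82, 209.9065], [0.0, 0.0, 1.0]], 'T': [[0.0001, 0.9851, -0.1722, 0.479], [-1.0, 0.0018, 0.0098, 0.0888], [0.0099, 0.1722, 0.985, 0.8805], [0.0, 0.0, 0.0, 1.0]]}
{'intrinsics': array([[293.51388701,   0.        , 282.74136736],
       [  0.        , 293.51388701, 214.54431118],
       [  0.        ,   0.        ,   1.        ]]), 'tool_from_camera': array([[-7.99769233e-04,  9.53532517e-01,  3.01289063e-01,
         8.39338261e-02],
       [ 9.99999592e-01,  6.36311823e-04,  6.40663458e-04,
         1.07436957e-04],
       [ 4.19179646e-04,  3.01289453e-01, -9.53532637e-01,
        -1.99868626e-01],
       [ 0.00000000e+00,  0.00000000e+00,  0.00000000e+00,
         1.00000000e+00]])} 0.1 [-1.55422949e-04  2.23469983e-01  9.74710563e-01 -6.78851402e-04]
```

View pics/top0.png

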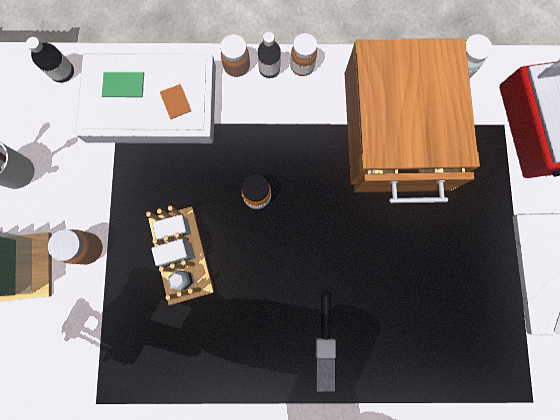

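View pics/scene0.png

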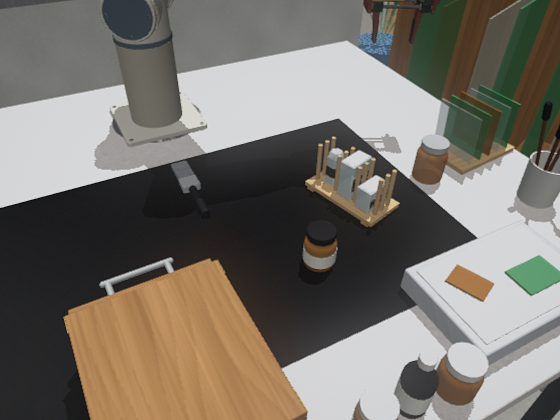

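The top view shows the handle bar at about (392–447, 199), the chest front at about row 180 and the jar at (256,192). The rack is at (182,255), with the low block at (170,228), the tall block in the middle slot at (171,252) and the hex prism at (179,281). The scene view confirms the tall one is in the middle.

```bash
cat > h.py <<'E'
from station import *
import cv2,numpy as np
from scipy.spatial.transform import Rotation as R
def T_tool():
    q=np.array(get_ee_rot());T=np.eye(4);T[:3,:3]=R.from_quat(q[[1,2,3,0]]).as_matrix();T[:3,3]=get_tcp_pos();return T
def shot(n,name=None):
    T=T_tool()@camera_info("wrist")["tool_from_camera"] if n=="wrist" else camera_info(n)["T"]
    im=cv2.cvtColor(read_camera(n),cv2.COLOR_RGB2BGR)
    if name: cv2.imwrite(f"pics/{name}.png",im);np.save(f"pics/{name}.npy",T)
    return im,T
def cast(n,T,uv,z):
    K=camera_info(n)["intrinsics"];uv=np.atleast_2d(np.float64(uv))
    d=np.c_[(uv[:,0]-K[0,2])/K[0,0],-(uv[:,1]-K[1,2])/K[1,1],-np.ones(len(uv))]@T[:3,:3].T
    return T[:3,3]+d*((z-T[2,3])/d[:,2])[:,None]
def proj(n,T,P):
    K=camera_info(n)["intrinsics"];c=(np.atleast_2d(P)-T[:3,3])@T[:3,:3]
    return np.c_[K[0,2]+K[0,0]*c[:,0]/-c[:,2],K[1,2]-K[1,1]*c[:,1]/-c[:,2]]
def down(yaw):
    """tool down; tool y (closing line) along world angle yaw"""
    y=np.array([np.cos(yaw),np.sin(yaw),0]);z=np.array([0,0,-1.]);x=np.cross(y,z)
    q=R.from_matrix(np.c_[x,y,z]).as_quat();return q[[3,0,1,2]]
E
python3 - <<'E'
from h import *
im,T=shot("top")
print("handle",cast("top",T,[[392,200],[447,200]],.105).round(3))
print("panel top",cast("top",T,[[362,190],[472,182]],.120).round(3))
print("chest top front",cast("top",T,[[358,170],[479,165],[357,40],[466,38]],.135).round(3))
print("tall",cast("top",T,[171,252],.108).round(3))
print("rack",cast("top",T,[[191,207],[214,293],[170,303]],.018).round(3))
print("jar",cast("top",T,[256,186],.085).round(3))
# where the start camera looks, yaw of tool y
Tt=T_tool();print(Tt.round(2))
cv2.imwrite("pics/c0.png",cv2.resize(np.hstack([im[195:315,135:235],im[130:250,340:490]]),None,fx=3.2,fy=3.2,interpolation=cv2.INTER_CUBIC))
E
```

```text
handle [[ 0.635 -0.151  0.105]
 [ 0.636 -0.262  0.105]]
panel top [[ 0.652 -0.087  0.12 ]
 [ 0.669 -0.309  0.12 ]]
chest top front [[ 0.689 -0.077  0.135]
 [ 0.7   -0.318  0.135]
 [ 0.971 -0.085  0.135]
 [ 0.977 -0.315  0.135]]
tall [[0.53  0.29  0.108]]
rack [[0.636 0.273 0.018]
 [0.448 0.217 0.018]
 [0.427 0.31  0.018]]
jar [[0.668 0.126 0.085]]
[[-0.9   0.44 -0.    0.27]
 [ 0.44  0.9  -0.    0.56]
 [ 0.   -0.   -1.    0.18]
 [ 0.    0.    0.    1.  ]]
```

View pics/c0.png

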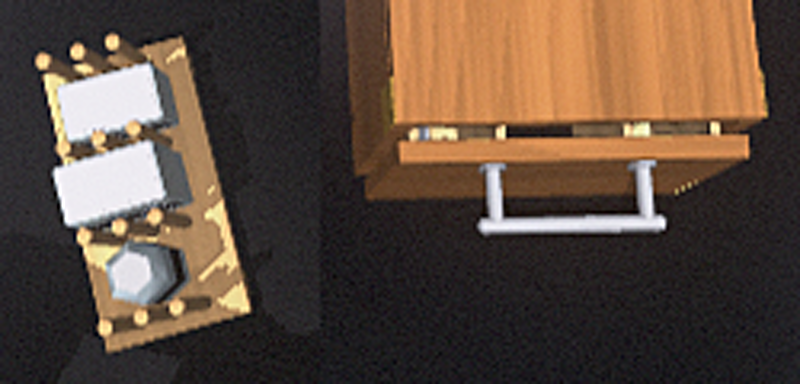

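The crop shows, in full-image pixels, the handle ends at (390,201) and (448,199). The drawer is slightly ajar. The tall block is in the middle slot, turned by about 16°. Next I take close wrist views of both.

Run:
```python
from h import *
move_pose([.51,.285,.30],down(np.radians(106.6))); a,_=shot("wrist","w1"); print(get_time(),get_joint_pos())
move_pose([.57,-.2,.30],down(np.radians(90))); b,_=shot("wrist","w2"); print(get_time(),get_joint_pos())
```

```text
1.625 [ 4.90474634e-01  2.51775383e-01  1.60228351e+00  2.14423416e-04
  1.28820935e+00 -1.37065816e+00]
3.45 [-3.55406054e-01  2.83627272e-01  1.55878431e+00  2.52693193e-04
  1.29920999e+00 -1.92779251e+00]
```

View pics/w1.png

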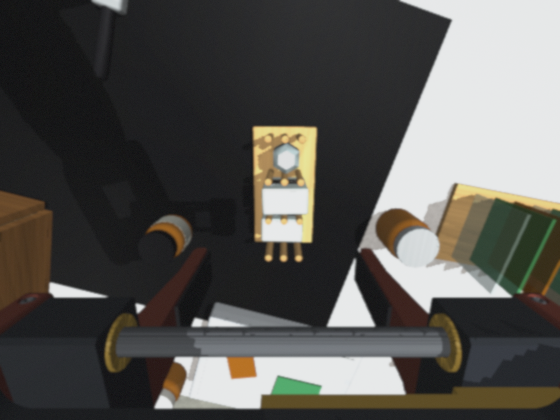

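View pics/w2.png

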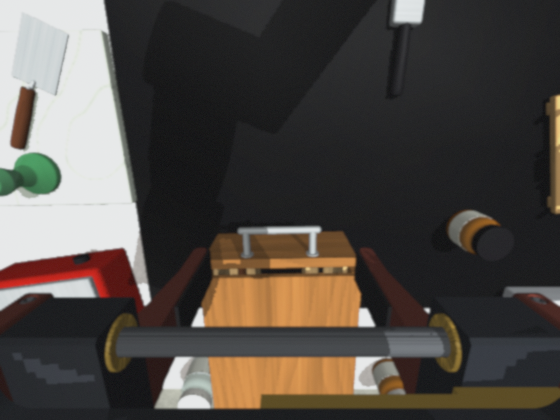

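The w1 wrist view shows the tall block's white top at about (262–309, 183–213), with the hex above it at (286,158) and the low block below at (282,230). In w2 the handle bar runs (238,231)–(321,229) and the chest's front top edge (208,277)–(356,273).

```bash
cat > m.py <<'E'
from h import *
a=cv2.imread("pics/w1.png");Ta=np.load("pics/w1.npy");b=cv2.imread("pics/w2.png");Tb=np.load("pics/w2.npy")
def masks(im,x0,y0,x1,y1,vmin,smax):
    hsv=cv2.cvtColor(im,cv2.COLOR_BGR2HSV);m=np.uint8((hsv[...,2]>vmin)&(hsv[...,1]<smax))*255
    k=np.zeros_like(m);k[y0:y1,x0:x1]=m[y0:y1,x0:x1];return k
for v in(170,200,215):
    m=cv2.morphologyEx(masks(a,250,170,318,250,v,40),cv2.MORPH_OPEN,np.ones((5,5),np.uint8))
    for c in cv2.findContours(m,0,2)[0]:
        r=cv2.minAreaRect(c)
        if cv2.contourArea(c)>400:
            P=cast("wrist",Ta,cv2.boxPoints(r),.108);e=np.diff(P,axis=0)
            print(v,np.round(r[0],1),np.round(r[1],1),"ctr",P.mean(0).round(4),"sides",np.linalg.norm(e,axis=1).round(4),"ang",np.degrees(np.arctan2(e[:,1],e[:,0])).round(1))
m=masks(b,232,220,330,238,150,60)
c=max(cv2.findContours(m,0,2)[0],key=cv2.contourArea);print(cv2.boundingRect(c))
cols=[(u,np.flatnonzero(m[220:236,u]).mean()+220) for u in range(254,306) if m[220:236,u].any()]
p=np.polyfit(*np.array(cols).T,1);x,y,w,h=cv2.boundingRect(c)
E=[[x,np.polyval(p,x)],[x+w,np.polyval(p,x+w)]];P=cast("wrist",Tb,E,.105);d=P[0]-P[1]
print("handle",E,P.round(4),P.mean(0).round(4),"len",np.linalg.norm(d),"yaw chest",np.degrees(np.arctan2(*(P[1]-P[0])[:2]))*-1)
P=cast("wrist",Tb,[[208,277],[356,273]],.135);print("chest front",P.round(4),P.mean(0),np.linalg.norm(P[1]-P[0]))
P=cast("wrist",Tb,[[214,235.5],[350,232]],.12);print("panel top",P.round(4),np.linalg.norm(P[1]-P[0]))
T=camera_info("top")["T"];P=cast("top",T,[[390,200.9],[447.8,199.4]],.105);print("top handle",P.round(4),P.mean(0))
cv2.imwrite("pics/c1.png",np.hstack([cv2.resize(i,None,fx=4,fy=4,interpolation=cv2.INTER_CUBIC)[:440] for i in(a[135:245,240:325],b[215:325,205:315])]))
E
python3 m.py
```

```text
170 [281. 230.] [22. 40.] ctr [0.5706 0.3015 0.108 ] sides [0.0562 0.0334 0.0576] ang [106.5  17.6 -73.5]
170 [284.5 201. ] [26. 45.] ctr [0.5284 0.2941 0.108 ] sides [0.0612 0.0371 0.0629] ang [106.5  18.  -73.5]
200 [281.5 229.5] [21. 39.] ctr [0.5697 0.302  0.108 ] sides [0.0548 0.0318 0.0561] ang [106.5  17.6 -73.5]
200 [285. 201.] [44. 24.] ctr [0.5282 0.2947 0.108 ] sides [0.0342 0.0599 0.0342] ang [-164.6  106.5   18. ]
215 [282. 230.] [20. 38.] ctr [0.5702 0.3028 0.108 ] sides [0.0535 0.0303 0.0546] ang [106.5  17.6 -73.5]
215 [285. 201.] [24. 44.] ctr [0.5282 0.2947 0.108 ] sides [0.0599 0.0342 0.0614] ang [106.5  18.  -73.5]
(266, 227, 55, 11)
handle [[266, np.float64(230.43658536585366)], [321, np.float64(228.85262664165097)]] [[ 0.6351 -0.2228  0.105 ]
 [ 0.6326 -0.1439  0.105 ]] [ 0.6339 -0.1833  0.105 ] len 0.07888732003727922 yaw chest 1.778036260335702
chest front [[ 0.6932 -0.3032  0.135 ]
 [ 0.6869 -0.0968  0.135 ]] [ 0.69008229 -0.19997467  0.135     ] 0.2064599677482748
panel top [[ 0.637  -0.2942  0.12  ]
 [ 0.6317 -0.1057  0.12  ]] 0.1885504553889083
top handle [[ 0.6335 -0.1465  0.105 ]
 [ 0.6368 -0.2642  0.105 ]] [ 0.63513485 -0.20534029  0.105     ]
```

View pics/c1.png

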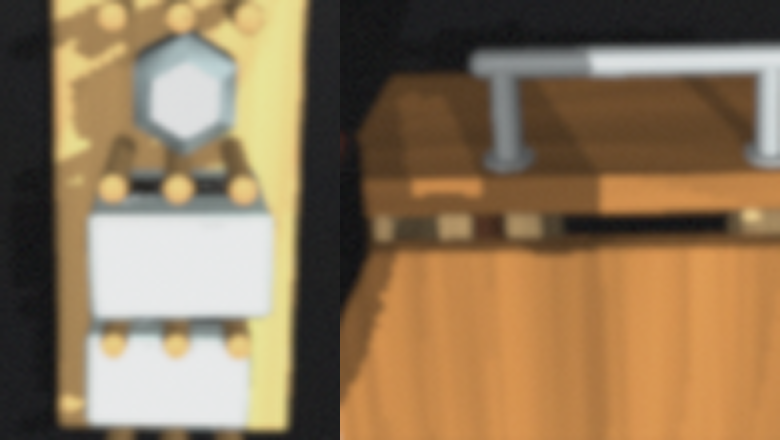

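The handle centre agrees between the two cameras: (0.634, −0.204), chest yaw about +1.7°. The block is at (0.528, 0.2945), yaw 16.5°, with measured sides of 37 x 62 mm. Next, the drawer.

Run:
```python
from h import *
t=.03;ux=np.array([np.cos(t),np.sin(t),0]);H=np.array([.634,-.2045,.086]);q=down(t)
command_gripper(.34)
move_pose(H+[0,0,.09],q)
print("touch",movel(H,v=.12,until_force=8),get_tcp_pos())
command_gripper(0);print("grip",get_grip_width(),get_finger_force(),get_tcp_pos())
p=np.array(get_tcp_pos());movel(p-.14*ux,v=.15)
r=movel(p-.195*ux,v=.05,until_force=10)
p2=np.array(get_tcp_pos());print(r,p2,np.linalg.norm(p2-p),get_ft_force(),get_time(),get_grip_width())
```

```text
touch False [ 0.63462739 -0.20472172  0.08674349]
grip 0.004698480423639189 0.0 [ 0.63397808 -0.20447553  0.08599826]
False [ 0.43943564 -0.21043552  0.08606948] 0.19463372781281574 [-0.13699165 -0.14550592  0.86896265] 9.7 0.006888370291765244
```

Run:
```python
from h import *
p=np.array(get_tcp_pos());movel(p+[0,0,.1],v=.2)
a,_=shot("top","t2"); b,_=shot("scene","s2")
cv2.imwrite("pics/c2.png",np.hstack([cv2.resize(a[130:330,330:500],None,fx=2.4,fy=2.4),cv2.resize(b[200:400,20:180],None,fx=2.4,fy=2.4)]))
```

```text
(no output)
```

View pics/c2.png

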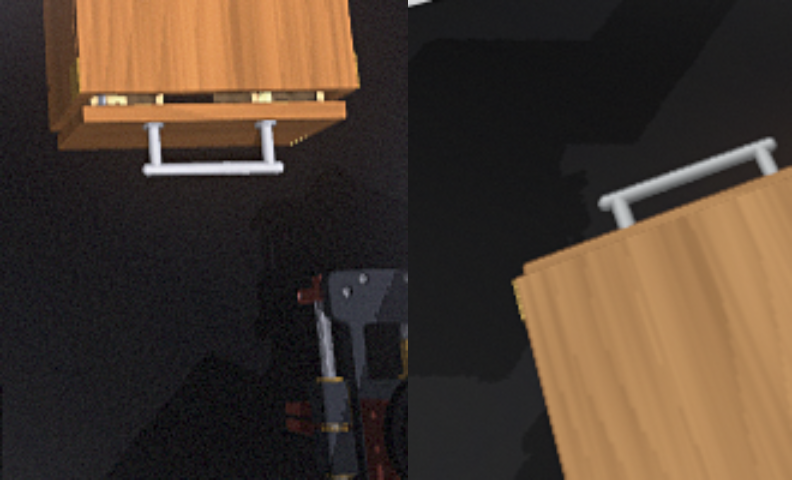

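The crop shows the drawer unmoved, with handle ends at (391,201) and (447,200) in the top view and (102,285) and (171,260) in the scene view. The grasp missed, so I triangulate the bar from both cameras.

Run:
```python
from h import *
def ray(n,T,uv):
    a=cast(n,T,uv,0)[0];return T[:3,3],(a-T[:3,3])/np.linalg.norm(a-T[:3,3])
def tri(*rs):
    A=sum(np.eye(3)-np.outer(d,d) for o,d in rs);b=sum((np.eye(3)-np.outer(d,d))@o for o,d in rs)
    x=np.linalg.solve(A,b);return x.round(4),[round(float(np.linalg.norm((np.eye(3)-np.outer(d,d))@(x-o))),4) for o,d in rs]
Tt=camera_info("top")["T"];Ts=camera_info("scene")["T"];Tw=np.load("pics/w2.npy")
for t,s,w in(((391,200.8),(170.8,260.4),(321,228.9)),((447,199.6),(102.1,284.6),(237.5,231)))[:]:
    r=[ray("top",Tt,t),ray("scene",Ts,s),ray("wrist",Tw,w)]
    print(tri(*r),tri(r[0],r[1]),tri(r[0],r[2]),tri(r[1],r[2]))
print(T_tool().round(4),get_grip_width())
im,T=shot("top");p=np.array(get_tcp_pos());print(proj("top",T,[p,p+[0,0,.06]]), proj("scene",Ts,[p]))
b=cv2.imread("pics/s2.png");cv2.imwrite("pics/c3.png",np.hstack([cv2.resize(b[:300],None,fx=.8,fy=.8),cv2.resize(im[200:400,340:560],(264,240))]))
```

```text
(array([ 0.6336, -0.1463,  0.1047]), [0.0022, 0.0011, 0.0026]) (array([ 0.6341, -0.1477,  0.1044]), [0.001, 0.001]) (array([ 0.6308, -0.1454,  0.1134]), [0.0012, 0.0012]) (array([ 0.6333, -0.1451,  0.1031]), [0.0015, 0.0015])
(array([ 0.6362, -0.2615,  0.1054]), [0.0008, 0.0029, 0.0022]) (array([ 0.6366, -0.2602,  0.1061]), [0.0017, 0.0017]) (array([ 0.6372, -0.2642,  0.1014]), [0.0001, 0.0001]) (array([ 0.6361, -0.2612,  0.105 ]), [0.0025, 0.0025])
[[-0.03    0.9995 -0.0025  0.4384]
 [ 0.9995  0.03    0.0013 -0.2099]
 [ 0.0014 -0.0025 -1.      0.1846]
 [ 0.      0.      0.      1.    ]] 0.00373904946433083
[[445.27601392 302.06339618]
 [461.58042936 304.31063479]] [[ 95.62420699 168.20286044]]
```

View pics/c3.png

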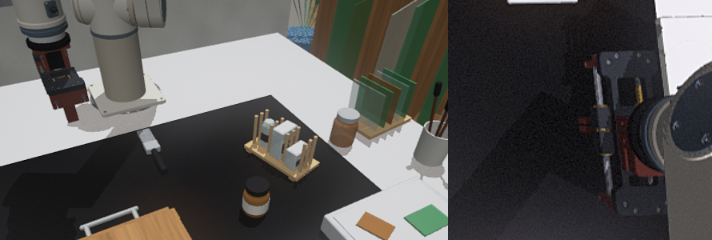

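Run:
```python
from h import *
t=.03;ux=np.array([np.cos(t),np.sin(t),0]);H=np.array([.635,-.2042,.086]);q=down(t)
command_gripper(.34);print("w",get_grip_width(),get_time())
move_pose(H+[0,0,.06],q)
r=movel(H,v=.12,until_force=8);print(r,get_tcp_pos(),get_ft_force(),get_grip_width(),get_time())
im,T=shot("top","t3");im,_=shot("scene","s3")
command_gripper(0.05);print(get_grip_width(),get_finger_force(),get_ft_force(),get_tcp_pos(),get_time())
```

```text
w 0.33970667230196916 11.15
False [ 0.63515207 -0.20450711  0.08660972] [0.69347455 0.96486131 0.45872666] 0.3383386035702744 12.6167
0.04997266046026971 0.0 [-1.51708909 -0.02363425 -0.7494704 ] [ 0.63500429 -0.20415965  0.08596809] 13.3167
```

Run:
```python
from h import *
a=cv2.imread("pics/t3.png");s=cv2.imread("pics/s3.png");c,_=shot("top","t4");d,_=shot("scene","s4")
f=lambda i,x,y:cv2.resize(i[y:y+120,x:x+160],(400,300),interpolation=cv2.INTER_CUBIC)
cv2.imwrite("pics/c4.png",np.vstack([np.hstack([f(a,350,130),f(s,60,190)]),np.hstack([f(c,350,130),f(d,60,190)])]))
```

```text
(no output)
```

View pics/c4.png

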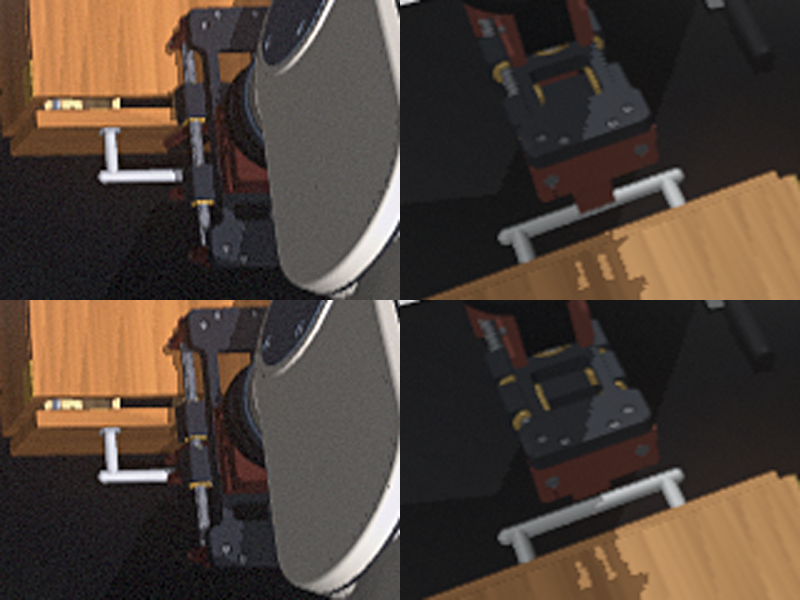

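The crop shows a finger overlapping the bar's far side before closing, but afterwards the bar lies clear in front of the fingers. That suggests the tips may be higher than assumed, so I probe by touch.

Run:
```python
from h import *
Ts=camera_info("scene")["T"]
f=lambda P:((proj("scene",Ts,P)-[60,190])*2.5+[400,0]).round(0).tolist()
print("bar,tips open far,near, shut tip",f([[.635,-.204,.105],[.650,-.204,.086],[.664,-.204,.086],[.62,-.204,.086],[.635,-.204,.086],[.635,-.204,.11]]))
command_gripper(0)
p=np.array(get_tcp_pos());print(p)
r=movel(p-[0,0,.04],v=.04,until_force=6);print(r,get_tcp_pos(),get_ft_force(),get_time())
```

```text
bar,tips open far,near, shut tip [[591.0, 205.0], [603.0, 240.0], [609.0, 255.0], [591.0, 209.0], [597.0, 224.0], [590.0, 200.0]]
[ 0.63495403 -0.2041771   0.08597358]
True [ 0.63574384 -0.20426775  0.07172026] [1.15906441 0.71266311 3.70087324] 14.225
```

Run:
```python
from h import *
p=np.array(get_tcp_pos());q=down(.03)
movel(p+[0,0,.06],v=.2)
move_pose([.48,-.2,.06],q)
r=movel([.48,-.2,-.06],v=.06,until_force=6);print(r,get_tcp_pos(),get_ft_force(),get_time())
movel([.48,-.2,.06],v=.25)
w=shot("wrist","w5")
```

```text
True [ 0.47980391 -0.19991799 -0.03827464] [-1.24447024  0.92504269  9.51545418] 16.8667
```

The tips touch the bench at a reported TCP z of −0.037, and touched the bar's top at about 0.073. So the real tips sit 37 mm above the reported TCP. I correct for that from here on.

```bash
echo 'D=.037  # real tip is D above reported TCP' >> h.py
python3 - <<'E'
from h import *
t=.03;ux=np.array([np.cos(t),np.sin(t),0]);H=np.array([.635,-.2042,.086-D]);q=down(t)
command_gripper(.34)
move_pose(H+[0,0,.06],q)
if movel(H,v=.12,until_force=8): print("contact",get_tcp_pos(),get_ft_force()); raise SystemExit
command_gripper(0);w=get_grip_width();print("grip",w,get_finger_force(),get_tcp_pos())
if w<.06: raise SystemExit
p=np.array(get_tcp_pos());movel(p-.14*ux,v=.15)
r=movel(p-.195*ux,v=.05,until_force=10)
p2=np.array(get_tcp_pos());print(r,p2,np.linalg.norm(p2-p),get_ft_force(),get_time(),get_grip_width())
E
```

```text
grip 0.10027476859003732 29.997662901878357 [ 0.63553077 -0.20432887  0.04977549]
True [ 0.46167127 -0.20806277  0.0498067 ] 0.17389959902111463 [1.84084791 1.12320613 0.83413489] 21.7167 0.10111309266409273
```

Run:
```python
from h import *
t=.03;ux=np.array([np.cos(t),np.sin(t),0])
p=np.array(get_tcp_pos());print(movel(p-.02*ux,v=.05,until_force=12),get_tcp_pos(),get_ft_force())
command_gripper(.34);p=np.array(get_tcp_pos());print("handle at",p)
movel(p+[0,0,.06],v=.2)
move_pose([.57,-.2,.30],down(np.pi/2+t)); b,T=shot("wrist","w6");shot("top","t6")
# profile across lane: lines at constant chest x, z=.106 -> pixel samples
hsv=cv2.cvtColor(b,cv2.COLOR_BGR2HSV)
uy=np.array([-ux[1],ux[0],0]);L=np.array([.605,-.203,.106])
for dx in(-.05,-.02,.02):
    s=np.arange(-.07,.0701,.002);P=L+dx*ux+s[:,None]*uy;uv=proj("wrist",T,P)
    vals=[tuple(int(x) for x in hsv[int(round(v)),int(round(u))]) for u,v in uv]
    print(dx,uv[[0,-1]].round(0).tolist(),[f"{int(a*1e3)}:{v[2]}" for a,v in zip(s,vals)])
v=b[90:330,180:400];cv2.imwrite("pics/c6.png",cv2.resize(v,None,fx=2.4,fy=2.4,interpolation=cv2.INTER_CUBIC));print(get_time())
```

```text
True [ 0.46186799 -0.20805981  0.0498141 ] [2.51811632 1.65061368 1.57871224]
handle at [ 0.46235234 -0.20828873  0.04983729]
-0.05 [[227.0, 176.0], [331.0, 176.0]] ['-70:225', '-68:202', '-66:162', '-64:110', '-62:114', '-60:112', '-57:92', '-55:61', '-53:70', '-51:146', '-49:167', '-47:177', '-45:197', '-43:230', '-41:231', '-39:187', '-37:139', '-35:112', '-33:113', '-31:106', '-29:51', '-27:34', '-25:33', '-23:33', '-21:36', '-19:36', '-17:34', '-15:33', '-13:32', '-11:35', '-9:31', '-7:34', '-5:33', '-3:34', '-1:31', '0:35', '2:33', '4:34', '6:31', '8:28', '10:23', '12:23', '14:23', '16:24', '18:26', '20:24', '22:22', '24:25', '26:26', '28:27', '30:71', '32:88', '34:114', '36:160', '38:212', '40:232', '42:232', '44:232', '46:232', '48:232', '50:231', '52:194', '54:146', '56:54', '58:31', '60:42', '62:91', '64:162', '66:170', '68:173', '70:169']
-0.02 [[229.0, 198.0], [330.0, 198.0]] ['-70:231', '-68:222', '-66:185', '-64:111', '-62:114', '-60:117', '-57:107', '-55:69', '-53:76', '-51:153', '-49:172', '-47:186', '-45:207', '-43:224', '-41:227', '-39:210', '-37:127', '-35:113', '-
[... 540 characters left out ...]
0:183', '-68:171', '-66:151', '-64:143', '-62:158', '-60:149', '-57:136', '-55:136', '-53:136', '-51:150', '-49:166', '-47:195', '-45:216', '-43:227', '-41:225', '-39:198', '-37:109', '-35:87', '-33:91', '-31:72', '-29:48', '-27:34', '-25:33', '-23:29', '-21:33', '-19:32', '-17:30', '-15:33', '-13:29', '-11:31', '-9:33', '-7:30', '-5:31', '-3:32', '-1:30', '0:32', '2:31', '4:33', '6:27', '8:23', '10:24', '12:22', '14:26', '16:23', '18:24', '20:22', '22:23', '24:24', '26:22', '28:29', '30:79', '32:91', '34:148', '36:205', '38:227', '40:232', '42:232', '44:232', '46:232', '48:232', '50:225', '52:200', '54:106', '56:60', '58:33', '60:47', '62:88', '64:156', '66:165', '68:170', '70:170']
24.3417
```

View pics/c6.png

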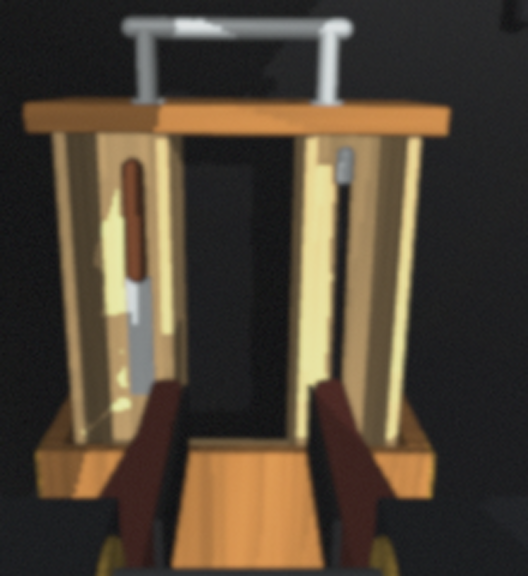

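The crop shows the empty dark middle lane between the pale divider tops, centred under the tool. The tools are in the side lanes and the drawer is fully out. Next, the block.

Run:
```python
from h import *
t=.03;a=np.radians(106.5);B=np.array([.5282,.2947,0])
command_gripper(1.0)
move_pose(B+[0,0,.135-D],down(a))
if movel(B+[0,0,.056-D],v=.1,until_force=6): print("contact",get_tcp_pos(),get_ft_force());raise SystemExit
command_gripper(0);w=get_grip_width();print("grip",w,get_finger_force(),get_tcp_pos())
if not .68<w<.78: raise SystemExit
p=np.array(get_tcp_pos());movel(p+[0,0,.125],v=.12);print("lift",get_ft_force(),get_grip_width())
S=np.array([.50,.07,0]);qb=down(np.pi/2+t)
move_pose(S+[0,0,.08-D],qb)
r=movel(S+[0,0,.030-D],v=.04,until_force=5);p=np.array(get_tcp_pos());print("down",r,p,p[2]+D-.038,get_ft_force())
print(get_time())
```

```text
grip 0.7277439080155933 29.98292863368988 [0.52843188 0.29473491 0.01944109]
lift [ 0.66028118  0.11925067 -3.63839314] 0.7254719402466241
down True [0.49973039 0.06991294 0.00090245] -9.755259882999329e-05 [0.698225   0.23512268 0.73623894]
31.8417
```

Run:
```python
from h import *
t=.03;S=np.array([.4997,.0699,0])
command_gripper(1.0);movel(S+[0,0,.115-D],v=.15)
wait(.2);move_pose(S+[0,0,.115-D],down(t))
if movel(S+[0,0,.051-D],v=.1,until_force=6): print("contact",get_tcp_pos(),get_ft_force());raise SystemExit
command_gripper(0);w=get_grip_width();print("grip",w,get_finger_force(),get_tcp_pos())
if not .38<w<.48: raise SystemExit
movel(S+[0,0,.051+.15-D],v=.15)
# lane centre check with top camera: bright divider tops, cast at z=.106
im,T=shot("top","t7");g=cv2.cvtColor(im,cv2.COLOR_BGR2HSV)[...,2]
ux=np.array([np.cos(t),np.sin(t),0]);uy=np.array([-ux[1],ux[0],0])
for dx in(-.03,0,.03):
    s=np.arange(-.06,.061,.003);uv=proj("top",T,np.array([.605,-.2042,.106])+dx*ux+s[:,None]*uy)
    print(dx,[f"{round(a*1e3)}:{g[int(round(v)),int(round(u))]}" for a,(u,v) in zip(s,uv)])
print(get_time(),get_grip_width(),get_ft_force())
```

```text
grip 0.43461935277368685 29.98529076576233 [0.50006124 0.06994963 0.01409065]
-0.03 ['-60:119', '-57:110', '-54:219', '-51:238', '-48:237', '-45:186', '-42:246', '-39:200', '-36:92', '-33:105', '-30:114', '-27:117', '-24:113', '-21:113', '-18:102', '-15:124', '-12:118', '-9:122', '-6:133', '-3:41', '0:39', '3:40', '6:48', '9:48', '12:47', '15:44', '18:38', '21:42', '24:48', '27:46', '30:51', '33:35', '36:31', '39:184', '42:182', '45:66', '48:71', '51:84', '54:80', '57:76', '60:77']
0 ['-60:113', '-57:114', '-54:252', '-51:240', '-48:243', '-45:189', '-42:244', '-39:255', '-36:105', '-33:103', '-30:118', '-27:120', '-24:113', '-21:107', '-18:109', '-15:114', '-12:128', '-9:116', '-6:76', '-3:40', '0:43', '3:46', '6:46', '9:40', '12:45', '15:49', '18:42', '21:40', '24:48', '27:47', '30:37', '33:42', '36:30', '39:255', '42:250', '45:101', '48:104', '51:77', '54:77', '57:73', '60:77']
0.03 ['-60:115', '-57:108', '-54:255', '-51:239', '-48:237', '-45:240', '-42:242', '-39:151', '-36:104', '-33:115', '-30:106', '-27:120', '-24:118', '-21:119', '-18:113', '-15:110', '-12:106', '-9:115', '-6:105', '-3:36', '0:44', '3:44', '6:49', '9:45', '12:50', '15:39', '18:47', '21:44', '24:44', '27:45', '30:43', '33:40', '36:78', '39:255', '42:204', '45:100', '48:111', '51:112', '54:116', '57:94', '60:73']
37.5 0.43441161895077696 [-0.16913011 -0.75788888 -4.3953375 ]
```

The top camera puts the lane's inner edges at ±37.5 mm about my centre line, so it is confirmed. Next: place the block, release it and shut the drawer.

Run:
```python
from h import *
t=.03;q=down(t);L=np.array([.605,-.2042,0]);ux=np.array([np.cos(t),np.sin(t),0])
move_pose(L+[0,0,.201-D],q)
if movel(L+[0,0,.079-D],v=.1,until_force=7): print("early",get_tcp_pos(),get_ft_force());raise SystemExit
r=movel(L+[0,0,.064-D],v=.03,until_force=4);p=np.array(get_tcp_pos());print("down",r,p,"bottom",p[2]+D-.051,get_ft_force(),get_time())
if not r or abs(p[2]+D-.071)>.004: raise SystemExit
command_gripper(.85);print(get_ft_force(),get_grip_width())
movel([p[0],p[1],.16],v=.15)
shot("top","t8")
H=np.array([.4622,-.2083,.086-D]);command_gripper(.34)
move_pose(H+[0,0,.06],q)
im,T=shot("wrist","w8");shot("scene","s8")
print(get_time())
i=cv2.imread("pics/t8.png");cv2.imwrite("pics/c8.png",np.hstack([cv2.resize(i[120:330,330:500],(486,600)),cv2.resize(cv2.imread("pics/s8.png"),(300,600))]))
```

```text
down True [ 0.60628199 -0.20452942  0.03369589] bottom 0.019695891097530387 [1.55875969 0.4421704  3.75184634] 40.3667
[-0.42073096  0.2682204  -1.07766836] 0.8549217002029487
43.7583
```

Run:
```python
from h import *
t=.03;ux=np.array([np.cos(t),np.sin(t),0]);uy=np.array([-ux[1],ux[0],0]);c=np.array([.606,-.2045,.11])
for n,f in(("scene","s8"),("top","t8")):
    im=cv2.imread(f"pics/{f}.png");T=camera_info(n)["T"];h=cv2.cvtColor(im,cv2.COLOR_BGR2HSV)
    m=np.uint8((h[...,1]<45)&(h[...,2]>140))*255;u,v=proj(n,T,c)[0]
    k=np.zeros_like(m);u,v=int(u),int(v);k[v-45:v+45,u-45:u+45]=m[v-45:v+45,u-45:u+45]
    for q in cv2.findContours(k,0,2)[0]:
        if cv2.contourArea(q)>120:
            P=cast(n,T,cv2.boxPoints(cv2.minAreaRect(q)),.11);e=np.diff(P,axis=0)
            print(n,P.mean(0).round(3),np.linalg.norm(e,axis=1).round(3),np.degrees(np.arctan2(e[:,1],e[:,0])).round(1))
```

```text
scene [ 0.608 -0.203  0.11 ] [0.066 0.04  0.064] [ 92.   -2.9 -89.1]
top [ 0.605 -0.203  0.11 ] [0.063 0.042 0.062] [-87.7 178.2  92.3]
```

The block stands square and upright in the lane, confirmed by both cameras. Next I shut the drawer.

Run:
```python
from h import *
t=.03;ux=np.array([np.cos(t),np.sin(t),0]);H=np.array([.4622,-.2083,.086-D])
if movel(H,v=.12,until_force=8): print("contact",get_tcp_pos());raise SystemExit
command_gripper(0);print(get_grip_width());p=np.array(get_tcp_pos())
movel(p+.16*ux,v=.08)
r=movel(p+.20*ux,v=.04,until_force=10);e=np.array(get_tcp_pos());print(r,e,np.linalg.norm(e-p),get_ft_force())
r=movel(e+.015*ux,v=.03,until_force=14);e=np.array(get_tcp_pos());print(r,np.linalg.norm(e-p),get_ft_force(),get_grip_width(),get_time())
```

```text
0.10367150783537972
True [ 0.64137261 -0.20476419  0.04959019] 0.17882859937217516 [-2.29107655 -0.65360146  4.65422394]
True 0.17855409240952552 [-1.63525336 -1.03131113  4.93146908] 0.10186355184628422 47.8833
```

Run:
```python
from h import *
command_gripper(.34);p=np.array(get_tcp_pos());print(p);movel(p+[0,0,.1],v=.2)
move_pose([.45,.05,.25],down(np.pi/2));wait(.3)
im,T=shot("top","t9");h=cv2.cvtColor(im,cv2.COLOR_BGR2HSV);m=(h[...,1]<60)&(h[...,2]>110)
xs=[cast("top",T,[u,np.flatnonzero(m[190:208,u]).mean()+190],.105)[0][0] for u in range(402,436,4) if m[190:208,u].any()]
old=cv2.imread("pics/top0.png")
ho=cv2.cvtColor(old,cv2.COLOR_BGR2HSV);mo=(ho[...,1]<60)&(ho[...,2]>110)
xo=[cast("top",T,[u,np.flatnonzero(mo[190:208,u]).mean()+190],.105)[0][0] for u in range(402,436,4) if mo[190:208,u].any()]
print("handle x",np.median(xs),"initial",np.median(xo))
d=lambda r:np.abs(im[r].astype(int)-old[r]).mean().round(1);print("jar diff",d(np.s_[172:210,240:275]),"low",d(np.s_[215:238,150:190]),"hex",d(np.s_[270:295,165:195]),get_time(),get_ft_force())
```

```text
[ 0.64008376 -0.20507856  0.04925715]
handle x 0.6416449444934178 initial 0.6354390468417026
jar diff 4.7 low 2.0 hex 14.6 50.6917 [-0.22098877  0.08554483  1.04103255]
```

Run:
```python
from h import *
for f in("top0","t9"):
    h=cv2.cvtColor(cv2.imread(f"pics/{f}.png"),cv2.COLOR_BGR2HSV)
    m=np.uint8((h[...,1]<70)&(h[...,2]>120))*255;k=np.zeros_like(m);k[264:298,160:200]=m[264:298,160:200]
    for c in cv2.findContours(k,0,2)[0]:
        if cv2.contourArea(c)>40: print(f,cv2.minAreaRect(c),cv2.contourArea(c))
im,T=shot("wrist")
for uv in proj("wrist",T,[[.49,.27,.098]]): print(uv)
```

```text
top0 ((176.86924743652344, 280.5461730957031), (18.481176376342773, 18.23310661315918), 7.125016689300537) 237.5
t9 ((176.50001525878906, 280.5), (16.970561981201172, 19.798988342285156), 45.0) 235.5
[456.21530551 223.79763606]
```

The hex prism hasn't moved; the difference was only a lighting or shadow change. The drawer is shut and the robot is clear, so I hand the job in.

```bash
python3 -c "
from station import *
print(job_done(),get_time())"
```

```text
the job is handed in; nothing more can be done
the job is handed in; nothing more can be done
```

The tall block stands upright and square in the middle lane and the drawer is fully shut; the other two pieces and the jar are undisturbed, and I handed in at about 51 s after a first handle grasp missed (the real fingertips sit 37 mm above the reported TCP).

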